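# Seat and clamp a plug tray in the dibbling jig

### The arm

A 7-joint arm with a two-finger parallel gripper is mounted at the origin on the work surface. World frame = base frame: x ahead of the robot, y to its left, z up, the work surface at z = 0. Lengths are in m, angles in degrees, forces in N, time in s.
With the tool pointing down it reaches from about 0.35 to 0.9 m from the base axis. Payload 8.1 kg.
Tool frame: the origin (TCP) lies midway between the tips of the shut fingers; the grasp point (between the pads) lies 19 mm behind it; z points along the fingers, x is the direction in which the jaws open and shut, and the axes are right-handed (so a half turn about z gives the same grasp; the last joint's range is limited). The gripper opens to 92 mm and grips with 3 to 60 N. Pads are 19 mm wide; open, the fingers measure 130 mm over their backs; the gripper's body (75 mm by 190 mm) begins 47 mm behind the grasp point.
Start: joints at [-79.676, 24.895, 1.432, 90.138, -0.665, 64.973, -4.303], TCP at [0.174, 0.6, 0.227] pointing down, gripper open.
Joint ranges: [-149.89, 149.89], [-25.12, 119.58], [-72.63, 75.52], [4.76, 147.25], [-75.54, 255.54], [6.69, 114.76], [-157.13, 157.13]. Speed limits (degrees/s): [127.2, 127.2, 172.46, 172.46, 180, 180, 180].

### API

Orientations are given as a 3x3 rotation matrix whose columns are the frame's x, y, z axes.
In Python, from plant import readout, cams, order gives the robot as it stands.
- The arm moves only by the shell command python3 -m jog 'ROWS' [FORCE]. ROWS is JSON, a list of rows, each a list of 5 numbers: the closure, from 0 (fully open) to 1 (shut), then the shift along the tool's x, y, z in cm, then the turn about the tool's z in rad. In form: [[fingers, tx, ty, tz, twist], ...]. A call has exactly 8 rows; each row is the pose to reach, as a shift and turn from the pose measured when the call began, along the tool's axes at that moment; what a row does not reach only later rows make up. A row lasts 1/10 s, in which the tool goes at most 50 mm and 8.59 degrees, less where a joint would pass 70% of its speed; a pose out of reach is approached as far as the arm can. A call with a gripper value outside its range is refused whole. The fingers move at their own pace and stop on an object; FORCE is the grip in N (left out, the last holds). Time passes only in rows, so rows that repeat a pose let the fingers close, or fill a call up. It gives the time, the measured TCP pose, the force and the opening at its end, in the units of the state.
- readout.observe(): the state, without advancing time (a new reading comes with each control period).
- cams.camera(name): name is "side" or "top"; returns the picture (480x640x3 uint8, blue, green, red); there is no depth.
- cams.camera_params(name): a dict with "fx", "fy", "cx", "cy" (pixels), "xyz" and "orientation" of the camera in the world. Camera axes: x right, y down, z forward; pixel columns grow to the right and rows downward; lengths in m; the calibration is good to about 2 mm. A picture is of the moment at which its call begins. camera_params takes no time and is no camera call.
- order.finish_job(): hands the job in, once; it reports no verdict.
The state is a dict: "time_s": time; "joint_pos": joint angles; "joint_velocities": joint speeds; "joint_torque": joint torques, N m; "tcp_pos": TCP position; "ee_rot": TCP orientation; "contact_force": force on the tool from outside, world axes, zero at the start; "torque": the same for the moment, N m; "finger_gap": opening from 0.0 (shut) to 1.0 (fully open).
Only numpy, scipy, OpenCV 4.12 (cv2) and the standard library are available. Lean on these libraries where they do the work, as an engineer would, in place of code of your own. Each camera call takes 0.05 s, during which the arm holds its last target. There are 200 camera calls.

### The job

The plug tray stands part way along the rails of the dibbling jig. Slide it along the rails, gently and without ramming it, until it bears firmly on the rubber buffer of the end stop; then push the toggle clamp's handle over centre so that it locks the tray down there, still against the stop, without letting the handle fly back half way. Leave the other things on the bench where they are.

Things in the scene. Friction and masses are not known exactly. Their poses are not given: they have to be found in the camera images.
- jig: Dibbling jig, fixed: plywood bed 250 x 470 x 18 mm. Origin: centre of the bed's underside, z up; +y is the sliding direction, from the open end to the stop and clamp. Two aluminium rails along y at x = +-73 to 81 mm, y = -210 to 90, 20 mm above the bed. Beyond the stop is the clamp's riser block, 56 mm wide, y = 136 to 232, top at z = 58 mm.
- tray: Loose black plug tray, 0.2 to 0.45 kg, 150 (x) x 258 (y) x 45 mm high, 4 x 6 filled cells; its lowest 33 mm are 140 x 248 mm and run between the rails with 2.5 mm play a side. Origin: centre of its underside, axes as the jig's. It stands on the bed about 30 to 100 mm short of home; sliding it takes 1 to 4 N. Home is jig y = -19 mm, +-9 mm with the stop's setting.
- stop_bracket: End stop: steel plate 60 x 6 x 36 mm across the bed with a set bolt and a 22 mm rubber buffer facing the tray. Origin: bottom centre of the plate, jig (0, 126, 18) mm, axes as the jig's. How far the bolt stands out is not measured (buffer face 12 to 30 mm towards -y): feel for it. The buffer meets the tray's end wall, yields 1 mm per 6 N; 5 to 9 N on it is firm, over 14 N bends it.
- clamp: Toggle clamp of steel on the riser block, standing open: handle and hold-down bar both upright; closing swings the bar's rubber foot down on the tray's end lip. Origin: jig (0, 105, 58) mm, axes as the jig's. The open bar leans to -y, its end up to 160 mm above the bench, so reach the handle above that. Over 20 N of push on the clamp bends it.
- clamp_handle (a joint): Handle angle, rad: 0 open (upright, leaning 0.05 to jig +y), growing as it swings to +y and down; dead centre 1.35, hard stop 1.45 (nearly level, pointing to +y). Push at the grip: about 1 N at first, rising to about 5 N from 1.0 to 1.3 as the foot loads the tray, then dropping. Short of dead centre it springs back; past it, it stays locked.
- clamp_pivot (a point): Axis of the handle (parallel to the jig's x axis): jig (0, 210, 102) mm.
- handle_tip (a point): Very end of the handle, 124 mm from clamp_pivot; the handle is a straight round grip 18 mm thick over its last 84 mm. Handle stands about 226 mm above the bench when open.
- labels: Bundle of plant labels, 16 x 110 x 14 mm, on the bed's far strip; bystander.
- widger: Steel widger (flat strip), 16 x 150 x 5 mm, on the bed's near strip; bystander.
- seed_jar: Small closed seed jar, 32 mm across, 48 mm high, on the bed beside the clamp; bystander.
- spray_bottle: White trigger spray bottle, 72 mm across, 198 mm high; bystander.
- clay_pot: Terracotta pot, 82 mm across, 72 mm high; bystander.
- mug: White mug, 80 mm across, 90 mm high; bystander.
- dibber: Wooden T-handled dibber lying on the bench, 175 mm long; bystander.

How it is judged:
By the outcome, as a careful person would: the job done as asked, in the order asked, and still so for the second after the job is handed in, with the robot touching nothing.
It also fails if it takes over 64 s, if anything falls off the work surface, if the arm or the gripper's body presses on something with over 40 N, if the wrist force passes 120 N, or if a joint passes its speed limit or range.

## Working session

There is one attempt and no reset: what is moved stays moved. The work goes in short steps, Python scripts to look and compute and a shell command to move; the robot and the scene stay as the last step left them, time stands still between calls to the robot, and variables do not carry over. Pictures are saved under pics/ and viewed, about 8 in all and at most 12, crops included, and the job is handed in when it is done.

```bash
mkdir -p pics; ls
python3 - <<'E'
from plant import readout,cams
import cv2,json
for n in("side","top"):
    cv2.imwrite(f"pics/{n}0.png",cams.camera(n)); p=cams.camera_params(n); print(n,p)
s=readout.observe(); print(s)
E
```

```text
pics
side {'fx': 504.1246007573642, 'fy': 504.1246007573642, 'cx': 319.4363631364118, 'cy': 242.9209439203489, 'xyz': array([ 0.43435846, -1.07987671,  0.89208313]), 'orientation': array([[ 0.99627944, -0.03720626,  0.07773658],
       [-0.08520313, -0.56077077,  0.82357548],
       [ 0.01295024, -0.82713472, -0.56185448]])}
top {'fx': 451.85685862920457, 'fy': 451.85685862920457, 'cx': 315.83431996562746, 'cy': 229.17768338096633, 'xyz': array([ 0.43541445, -0.01421775,  1.14286503]), 'orientation': array([[ 0.00750389, -0.9952739 ,  0.09681714],
       [-0.99992452, -0.00652636,  0.0104094 ],
       [-0.00972834, -0.09688794, -0.99524775]])}
{'time_s': 0.1, 'joint_pos': array([-79.67489652,  24.93287798,   1.42985105,  90.18376328,
        -0.66305951,  64.97206151,  -4.30152379]), 'joint_velocities': array([ 0.06169641, -0.11617505, -0.0049259 , -0.09646415, -0.00855011,
       -0.07058657,  0.04393671]), 'joint_torque': array([ 2.67404561e-03, -6.69121885e+01,  9.87862945e-01, -3.15146971e+01,
       -6.05092524e-02,  3.74873355e-02,  4.48043318e-05]), 'tcp_pos': array([0.17433111, 0.59972553, 0.22601954]), 'ee_rot': array([[ 2.79068633e-01,  9.60271126e-01, -2.49993311e-04],
       [ 9.60270143e-01, -2.79068707e-01, -1.38133008e-03],
       [-1.39621670e-03,  1.45424785e-04, -9.99999015e-01]]), 'contact_force': array([ 0.09046537, -1.05538705,  0.32029937]), 'torque': array([-0.0139    , -0.03040792,  0.00037638]), 'finger_gap': 1.0010276501971374}
```

View pics/side0.png

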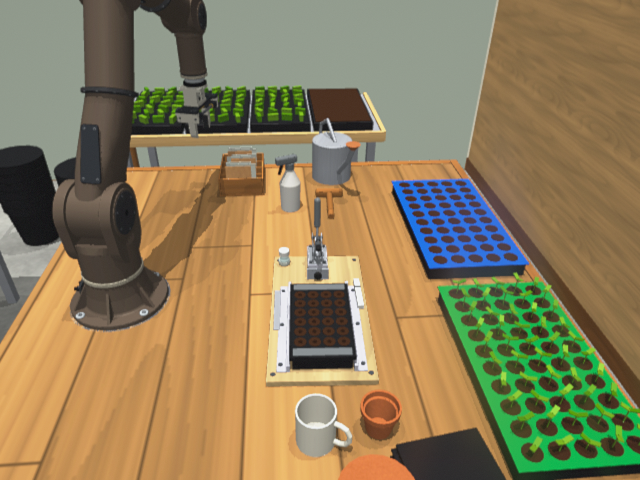

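View pics/top0.png

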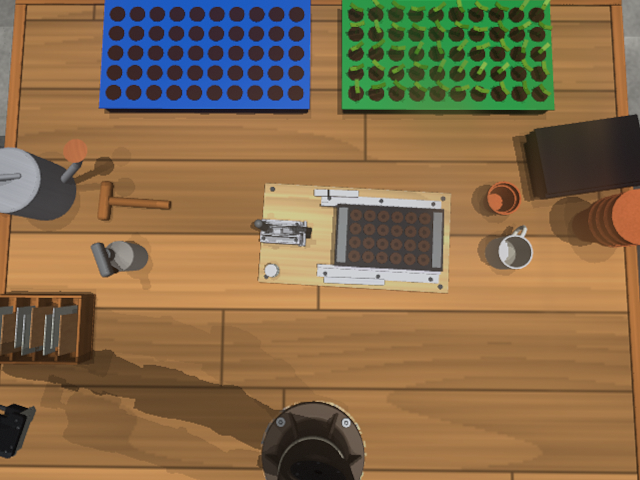

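The bed lies along image rows about 183–293, with corners near (264,183), (452,193), (448,293) and (258,283). Its stop end points left, which is world +y. The spray bottle is at (120,258), and the mug and pot are to the right of the open end. Next I'll measure the bed and tray.

```bash
cat > h.py <<'E'
import numpy as np,cv2
from plant import cams,readout
def ray(n,uv):
    p=cams.camera_params(n); d=p["orientation"]@np.array([(uv[0]-p["cx"])/p["fx"],(uv[1]-p["cy"])/p["fy"],1]); return np.array(p["xyz"]),d
def onz(n,uv,z):
    o,d=ray(n,uv); return o+d*(z-o[2])/d[2]
def proj(n,P):
    p=cams.camera_params(n); q=p["orientation"].T@(np.array(P)-p["xyz"]); return np.array([p["fx"]*q[0]/q[2]+p["cx"],p["fy"]*q[1]/q[2]+p["cy"]])
E
python3 - <<'E'
from h import *
im=cv2.imread("pics/top0.png"); hsv=cv2.cvtColor(im,cv2.COLOR_BGR2HSV)
for u,v in((280,210),(300,265),(230,230),(400,320),(240,280)): print((u,v),im[v,u],hsv[v,u])
c=im[170:305,240:465]; cv2.imwrite("pics/crop_top.png",cv2.resize(c,None,fx=3.5,fy=3.5,interpolation=cv2.INTER_CUBIC))
im=cv2.imread("pics/side0.png")
cv2.imwrite("pics/crop_side.png",cv2.resize(im[185:390,255:385],None,fx=2.9,fy=2.9,interpolation=cv2.INTER_CUBIC))
E
```

```text
(280, 210) [136 191 207] [ 23  87 207]
(300, 265) [122 172 204] [ 18 103 204]
(230, 230) [ 68 111 152] [ 15 141 152]
(400, 320) [ 74 123 168] [ 16 143 168]
(240, 280) [ 88 143 197] [ 15 141 197]
```

View pics/crop_top.png

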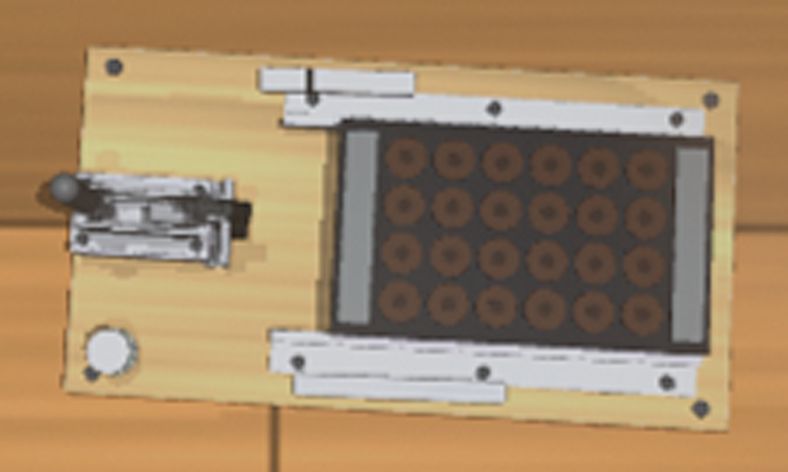

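The crop shows the bed corners at (89,47), (738,84), (728,431) and (64,391), and the tray top corners at (345,122), (714,138), (709,353) and (332,332). The handle knob is near (64,188).

```bash
cat >> h.py <<'E'
def crop(p): return (p[0]/3.5+240,p[1]/3.5+170)
E
python3 - <<'E'
from h import *
B=[onz("top",crop(p),.018)[:2] for p in((89,47),(738,84),(728,431),(64,391))]
L=np.array([[125,235],[125,-235],[-125,-235],[-125,235]])/1e3
for i in range(4): print("edge",np.linalg.norm(B[i]-B[(i+1)%4]))
c=np.mean(B,0); H=(B-c).T@L; U,_,V=np.linalg.svd(H); R=U@V; 
print("c",c,"R",R,"yaw",np.degrees(np.arctan2(R[1,0],R[0,0]))); print("res",np.array(B)-c-L@R.T)
T=[onz("top",crop(p),.063)[:2] for p in((345,122),(714,138),(709,353),(332,332))]
print("tray in jig",[(R.T@(t-c)).round(4) for t in T], (R.T@(np.mean(T,0)-c)).round(4))
np.savez("jig.npz",c=c,R=R)
J=lambda x,y,z:np.r_[c+R@[x,y],z]
print("knob jig",R.T@(onz("top",crop((64,188)),.22)[:2]-c))
print("tip pred px",proj("top",J(0,.216,.226)),proj("side",J(0,.216,.226)))
for n,p,z in(("spray",(128,256),.1),("mug",(515,252),.09),("pot",(502,198),.072),("dibber",(105,200),.02)):
  w=onz("top",p,z); print(n,w,"jig",R.T@(w[:2]-c))
for q in((0,-.27,.2),(0,.18,.2),(0,.3,.11)): print(q,J(*q))
E
```

```text
edge 0.46764440811331576
edge 0.2473334354367088
edge 0.46853909151336104
edge 0.24740452361798718
c [ 0.52454535 -0.10123852] R [[ 0.99865207  0.05190421]
 [-0.05190421  0.99865207]] yaw -2.9752290260312884
res [[-0.00132644 -0.00105756]
 [-0.00129598  0.00129964]
 [ 0.00133891  0.00060896]
 [ 0.00128351 -0.00085104]]
tray in jig [array([0.0729, 0.0477]), array([ 0.0764, -0.2059]), array([-0.0708, -0.2072]), array([-0.0718,  0.0487])] [ 0.0017 -0.0792]
knob jig [-2.17412101e-05  2.15434515e-01]
tip pred px [257.61020459 223.36794354] [315.97881249 197.67199685]
spray [0.47162677 0.43107006 0.1       ] jig [-0.0804763   0.52884437]
mug [ 0.48767408 -0.46564359  0.09      ] jig [-0.01790741 -0.36582765]
pot [ 0.61729392 -0.44696815  0.072     ] jig [ 0.11056837 -0.34044956]
dibber [0.61515403 0.53029384 0.02      ] jig [0.05770736 0.63538408]
(0, -0.27, 0.2) [ 0.51053121 -0.37087458  0.2       ]
(0, 0.18, 0.2) [0.53388811 0.07851885 0.2       ]
(0, 0.3, 0.11) [0.54011661 0.1983571  0.11      ]
```

View pics/crop_side.png

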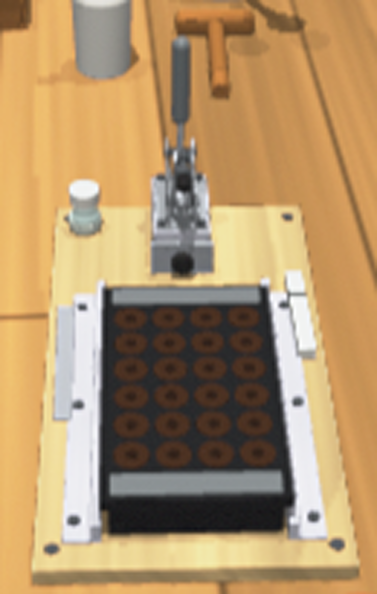

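Everything agrees: jig yaw is −3.0°, the tray is at jig y ≈ −0.079, and the handle tip is at (0, 0.215), as it should be. I'm moving now: rise first, close the fingers, and travel towards the open end.

```bash
python3 -m jog '[[1,-1,1,-4,0.1],[1,-4,5,-8,0.25],[1,-7,9,-11,0.4],[1,-10,13,-11,0.55],[1,-13,17,-11,0.7],[1,-16,21,-11,0.85],[1,-18,24,-11,1.0],[1,-19,26,-11,1.1]]' 20
cat > where.py <<'E'
from h import *
import sys
d=np.load("jig.npz"); c,R=d["c"],d["R"]; s=readout.observe()
t=s["tcp_pos"]; j=np.r_[R.T@(t[:2]-c),t[2]]
f=s["contact_force"]; E=s["ee_rot"]
jf=np.r_[R.T@f[:2],f[2]]
print("t",round(s["time_s"],2),"jig",(j*1e3).round(1),"Fjig",jf.round(2),"gap",round(s["finger_gap"],2),"j",s["joint_pos"].round(0))
jx=np.r_[R[:,0],0]; m=E.T@jx; print("twist to align",np.arctan2(m[1],m[0]).round(4),"toolz",E[:,2].round(3))
if len(sys.argv)>1:
    g=np.array(eval(sys.argv[1]))/1e3; w=np.r_[c+R@g[:2],g[2]]; print("shift cm",(E.T@(w-t)*100).round(2))
E
python3 where.py "[0,-235,200]"
```

```text
time_s: 0.9
tcp_pos: [0.3733, 0.3407, 0.3366]
ee_rot: [[0.984, 0.177, 0.0], [0.177, -0.984, -0.002], [-0.0, 0.002, -1.0]]
contact_force: [0.7, 1.4, 1.1]
finger_gap: 0.354
t 0.9 jig [-174.   433.4  336.6] Fjig [0.62 1.42 1.12] gap 0.35 j [-66.   9.  20.  98.  -3.  74. -35.]
twist to align 0.2294 toolz [ 0.    -0.002 -1.   ]
shift cm [ 1.74 69.02 13.79]
```

```bash
python3 -m jog '[[1,2,3,0,0.05],[1,4,7.5,0,0.1],[1,5,12,0,0.15],[1,6,17,0,0.2],[1,6,22,0,0.229],[1,6,27,0,0.229],[1,5,31,0,0.229],[1,5,34,0,0.229]]'
python3 where.py "[0,-235,200]"
```

```text
time_s: 1.7
tcp_pos: [0.4816, 0.0113, 0.3373]
ee_rot: [[0.999, -0.055, -0.0], [-0.055, -0.999, -0.002], [-0.0, 0.002, -1.0]]
contact_force: [-0.1, 0.5, -0.2]
finger_gap: 0.003
t 1.7 jig [-48.7 110.2 337.3] Fjig [-0.1   0.49 -0.25] gap 0.0 j [-40.   6.  37. 101.  -4.  74.  -6.]
twist to align -0.0028 toolz [-0.    -0.002 -1.   ]
shift cm [ 4.97 34.48 13.79]
```

```bash
python3 -m jog '[[1,0.5,3,0,0],[1,1.5,7.5,0,0],[1,2.5,12,1,0],[1,3.5,17,3,0],[1,4.3,22,6,0],[1,4.8,27,9,0],[1,5,32,12,0],[1,5,34.5,13.8,0]]'
python3 where.py "[0,-235,42]"
```

```text
time_s: 2.5
tcp_pos: [0.5128, -0.3285, 0.2046]
ee_rot: [[0.999, -0.054, -0.0], [-0.054, -0.999, -0.002], [-0.0, 0.002, -1.0]]
contact_force: [0.3, -0.4, 1.6]
finger_gap: 0.007
t 2.5 jig [ 1.000e-01 -2.276e+02  2.046e+02] Fjig [ 0.28 -0.42  1.62] gap 0.01 j [ -0.  28.  42.  97. -21.  63.  44.]
twist to align -0.0023 toolz [-0.    -0.002 -1.   ]
shift cm [-0.    0.71 16.26]
```

```bash
python3 -m jog '[[1,0,0.7,2,0],[1,0,0.7,5,0],[1,0,0.7,8,0],[1,0,0.7,11,0],[1,0,0.7,13.5,0],[1,0,0.7,15,0],[1,0,0.7,15.8,0],[1,0,0.7,16,0]]'
python3 where.py
python3 - <<'E'
from h import *
a=cams.camera("side"); b=cams.camera("top")
a=cv2.resize(a[250:450,230:410],None,fx=2.2,fy=2.2); b=cv2.resize(b[150:350,320:500],None,fx=2.2,fy=2.2)
cv2.imwrite("pics/near1.png",np.hstack([a,b]))
E
```

```text
time_s: 3.3
tcp_pos: [0.5123, -0.3357, 0.0442]
ee_rot: [[0.999, -0.054, -0.001], [-0.054, -0.999, -0.002], [-0.001, 0.002, -1.0]]
contact_force: [-0.3, 0.6, -0.2]
finger_gap: 0.003
t 3.3 jig [-1.000e-01 -2.348e+02  4.420e+01] Fjig [-0.3   0.57 -0.25] gap 0.0 j [  5.  39.  34. 104. -29.  46.  52.]
twist to align -0.0023 toolz [-0.001 -0.002 -1.   ]
```

View pics/near1.png

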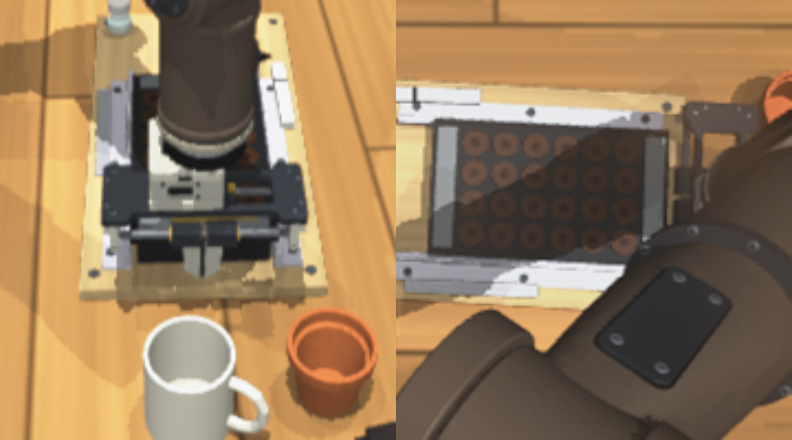

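The fingers stand just behind the tray's near end wall, centred and clear of the mug and pot. I'll approach gently and feel for contact.

```bash
python3 -m jog '[[1,0,-0.1,0,0],[1,0,-0.3,0,0],[1,0,-0.5,0,0],[1,0,-0.7,0,0],[1,0,-0.9,0,0],[1,0,-1.1,0,0],[1,0,-1.25,0,0],[1,0,-1.4,0,0]]' >/dev/null; python3 where.py
python3 -m jog '[[1,0,-0.1,0,0],[1,0,-0.2,0,0],[1,0,-0.35,0,0],[1,0,-0.5,0,0],[1,0,-0.65,0,0],[1,0,-0.8,0,0],[1,0,-0.95,0,0],[1,0,-1.1,0,0]]' >/dev/null; python3 where.py
```

```text
t 4.2 jig [   0.5 -221.    45.2] Fjig [-0.41  0.11 -0.28] gap 0.0 j [  4.  38.  35. 105. -30.  45.  51.]
twist to align -0.0023 toolz [ 0.    -0.002 -1.   ]
t 5.0 jig [   0.5 -210.    45.2] Fjig [ 0.06 -2.27 -0.4 ] gap 0.0 j [  3.  38.  35. 106. -30.  45.  50.]
twist to align -0.0023 toolz [ 0.    -0.002 -1.   ]
```

```bash
python3 -m jog '[[1,0,-0.15,0,0],[1,0,-0.35,0,0],[1,0,-0.55,0,0],[1,0,-0.8,0,0],[1,0,-1.05,0,0],[1,0,-1.3,0,0],[1,0,-1.55,0,0],[1,0,-1.75,0,0]]' >/dev/null; python3 where.py
python3 -m jog '[[1,0,-0.2,0,0],[1,0,-0.4,0,0],[1,0,-0.6,0,0],[1,0,-0.8,0,0],[1,0,-1.0,0,0],[1,0,-1.2,0,0],[1,0,-1.4,0,0],[1,0,-1.5,0,0]]' >/dev/null; python3 where.py
```

```text
t 5.8 jig [   0.6 -192.3   45.2] Fjig [ 0.68 -3.   -0.81] gap 0.01 j [  1.  37.  35. 107. -30.  44.  49.]
twist to align -0.0022 toolz [ 0.    -0.002 -1.   ]
t 6.6 jig [   0.7 -177.1   45.2] Fjig [ 0.72 -2.77  0.4 ] gap 0.01 j [ -1.  37.  35. 108. -30.  44.  48.]
twist to align -0.0021 toolz [ 0.001 -0.002 -1.   ]
```

```bash
cat > chk.py <<'E'
import sys
from h import *
d=np.load("jig.npz"); c,R=d["c"],d["R"]; s=readout.observe()
f=(R.T@s["contact_force"][:2])[1]; y=(R.T@(s["tcp_pos"][:2]-c))[1]
print(round(s["time_s"],2),"y",round(y*1e3,2),"F",round(f,2)); sys.exit(f<-float(sys.argv[1]))
E
python3 -m jog '[[1,0,-0.1,0,0],[1,0,-0.2,0,0],[1,0,-0.3,0,0],[1,0,-0.4,0,0],[1,0,-0.5,0,0],[1,0,-0.6,0,0],[1,0,-0.7,0,0],[1,0,-0.8,0,0]]' >/dev/null; python3 chk.py 4.6 &&
python3 -m jog '[[1,0,-0.02,0,0],[1,0,-0.05,0,0],[1,0,-0.08,0,0],[1,0,-0.11,0,0],[1,0,-0.14,0,0],[1,0,-0.16,0,0],[1,0,-0.18,0,0],[1,0,-0.18,0,0]]' >/dev/null && python3 chk.py 4.6 &&
python3 -m jog '[[1,0,-0.02,0,0],[1,0,-0.05,0,0],[1,0,-0.08,0,0],[1,0,-0.11,0,0],[1,0,-0.14,0,0],[1,0,-0.16,0,0],[1,0,-0.18,0,0],[1,0,-0.18,0,0]]' >/dev/null && python3 chk.py 4.6 &&
python3 -m jog '[[1,0,-0.02,0,0],[1,0,-0.05,0,0],[1,0,-0.08,0,0],[1,0,-0.11,0,0],[1,0,-0.14,0,0],[1,0,-0.16,0,0],[1,0,-0.18,0,0],[1,0,-0.18,0,0]]' >/dev/null && python3 chk.py 4.6
```

```text
7.4 y -169.04 F -3.28False
```

```bash
sed -i 's/sys.exit(f<-float(sys.argv\[1\]))/sys.exit(int(f<-float(sys.argv[1])))/' chk.py
python3 -m jog '[[1,0,-0.02,0,0],[1,0,-0.05,0,0],[1,0,-0.08,0,0],[1,0,-0.11,0,0],[1,0,-0.14,0,0],[1,0,-0.17,0,0],[1,0,-0.2,0,0],[1,0,-0.2,0,0]]' >/dev/null && python3 chk.py 4.6 &&
python3 -m jog '[[1,0,-0.02,0,0],[1,0,-0.05,0,0],[1,0,-0.08,0,0],[1,0,-0.11,0,0],[1,0,-0.14,0,0],[1,0,-0.16,0,0],[1,0,-0.18,0,0],[1,0,-0.18,0,0]]' >/dev/null && python3 chk.py 4.6 &&
python3 -m jog '[[1,0,-0.02,0,0],[1,0,-0.05,0,0],[1,0,-0.08,0,0],[1,0,-0.11,0,0],[1,0,-0.14,0,0],[1,0,-0.16,0,0],[1,0,-0.18,0,0],[1,0,-0.18,0,0]]' >/dev/null && python3 chk.py 4.6 &&
python3 -m jog '[[1,0,-0.02,0,0],[1,0,-0.05,0,0],[1,0,-0.08,0,0],[1,0,-0.11,0,0],[1,0,-0.14,0,0],[1,0,-0.16,0,0],[1,0,-0.18,0,0],[1,0,-0.18,0,0]]' >/dev/null && python3 chk.py 4.6 &&
python3 -m jog '[[1,0,-0.02,0,0],[1,0,-0.05,0,0],[1,0,-0.08,0,0],[1,0,-0.11,0,0],[1,0,-0.14,0,0],[1,0,-0.16,0,0],[1,0,-0.18,0,0],[1,0,-0.18,0,0]]' >/dev/null && python3 chk.py 4.6
```

```text
8.2 y -166.98 F -1.86
9.0 y -165.11 F -1.84
9.8 y -163.27 F -2.5
10.6 y -161.45 F -1.21
11.4 y -159.58 F -2.7
```

```bash
python3 -m jog '[[1,0,-0.02,0,0],[1,0,-0.05,0,0],[1,0,-0.08,0,0],[1,0,-0.11,0,0],[1,0,-0.14,0,0],[1,0,-0.16,0,0],[1,0,-0.18,0,0],[1,0,-0.18,0,0]]' >/dev/null && python3 chk.py 4.6 &&
python3 -m jog '[[1,0,-0.02,0,0],[1,0,-0.05,0,0],[1,0,-0.08,0,0],[1,0,-0.11,0,0],[1,0,-0.14,0,0],[1,0,-0.16,0,0],[1,0,-0.18,0,0],[1,0,-0.18,0,0]]' >/dev/null && python3 chk.py 4.6 &&
python3 -m jog '[[1,0,-0.02,0,0],[1,0,-0.05,0,0],[1,0,-0.08,0,0],[1,0,-0.11,0,0],[1,0,-0.14,0,0],[1,0,-0.16,0,0],[1,0,-0.18,0,0],[1,0,-0.18,0,0]]' >/dev/null && python3 chk.py 4.6 &&
python3 -m jog '[[1,0,-0.02,0,0],[1,0,-0.05,0,0],[1,0,-0.08,0,0],[1,0,-0.11,0,0],[1,0,-0.14,0,0],[1,0,-0.16,0,0],[1,0,-0.18,0,0],[1,0,-0.18,0,0]]' >/dev/null && python3 chk.py 4.6 &&
python3 -m jog '[[1,0,-0.02,0,0],[1,0,-0.05,0,0],[1,0,-0.08,0,0],[1,0,-0.11,0,0],[1,0,-0.14,0,0],[1,0,-0.16,0,0],[1,0,-0.18,0,0],[1,0,-0.18,0,0]]' >/dev/null && python3 chk.py 4.6 &&
python3 -m jog '[[1,0,-0.02,0,0],[1,0,-0.05,0,0],[1,0,-0.08,0,0],[1,0,-0.11,0,0],[1,0,-0.14,0,0],[1,0,-0.16,0,0],[1,0,-0.18,0,0],[1,0,-0.18,0,0]]' >/dev/null && python3 chk.py 4.6
```

```text
12.2 y -157.75 F -2.4
13.0 y -155.88 F -3.16
13.8 y -154.04 F -2.49
14.6 y -152.47 F -4.64
```

The force is rising, so this is the buffer. I'll continue in finer steps, aiming for about 2.5 N of friction plus 7 N on the buffer.

```bash
python3 -m jog '[[1,0,-0.01,0,0],[1,0,-0.02,0,0],[1,0,-0.03,0,0],[1,0,-0.04,0,0],[1,0,-0.05,0,0],[1,0,-0.06,0,0],[1,0,-0.06,0,0],[1,0,-0.06,0,0]]' >/dev/null && python3 chk.py 8 &&
python3 -m jog '[[1,0,-0.01,0,0],[1,0,-0.02,0,0],[1,0,-0.03,0,0],[1,0,-0.04,0,0],[1,0,-0.05,0,0],[1,0,-0.05,0,0],[1,0,-0.05,0,0],[1,0,-0.05,0,0]]' >/dev/null && python3 chk.py 8 &&
python3 -m jog '[[1,0,-0.01,0,0],[1,0,-0.02,0,0],[1,0,-0.03,0,0],[1,0,-0.04,0,0],[1,0,-0.05,0,0],[1,0,-0.05,0,0],[1,0,-0.05,0,0],[1,0,-0.05,0,0]]' >/dev/null && python3 chk.py 8
```

```text
15.4 y -152.02 F -5.86
16.2 y -151.81 F -5.28
17.0 y -151.72 F -6.2
```

```bash
python3 -m jog '[[1,0,-0.02,0,0],[1,0,-0.04,0,0],[1,0,-0.06,0,0],[1,0,-0.08,0,0],[1,0,-0.09,0,0],[1,0,-0.09,0,0],[1,0,-0.09,0,0],[1,0,-0.09,0,0]]' >/dev/null && python3 chk.py 8 &&
python3 -m jog '[[1,0,-0.02,0,0],[1,0,-0.04,0,0],[1,0,-0.06,0,0],[1,0,-0.08,0,0],[1,0,-0.09,0,0],[1,0,-0.09,0,0],[1,0,-0.09,0,0],[1,0,-0.09,0,0]]' >/dev/null && python3 chk.py 8
```

```text
17.8 y -151.54 F -7.11
18.6 y -151.47 F -6.19
```

```bash
python3 -m jog '[[1,0,-0.04,0,0],[1,0,-0.08,0,0],[1,0,-0.1,0,0],[1,0,-0.12,0,0],[1,0,-0.13,0,0],[1,0,-0.13,0,0],[1,0,-0.13,0,0],[1,0,-0.13,0,0]]' >/dev/null; python3 chk.py 8 ; python3 -c "
from h import *
cams.camera('top')"; python3 chk.py 8; python3 -c "
from h import *
cams.camera('top')"; python3 chk.py 8
```

```text
19.4 y -151.26 F -7.79
19.45 y -151.26 F -6.52
19.5 y -151.22 F -7.24
```

```bash
python3 -m jog '[[1,0,-0.06,0,0],[1,0,-0.1,0,0],[1,0,-0.14,0,0],[1,0,-0.16,0,0],[1,0,-0.17,0,0],[1,0,-0.17,0,0],[1,0,-0.17,0,0],[1,0,-0.17,0,0]]' >/dev/null; python3 chk.py 8 ; for i in 1 2 3; do python3 -c "
from h import *
cams.camera('top')"; python3 chk.py 8;done
```

```text
20.3 y -151.02 F -9.52
20.35 y -150.98 F -9.07
20.4 y -151.0 F -8.82
20.45 y -151.0 F -8.4
```

Total push is about 9 N, of which roughly 6.5 N is on the buffer, so it's firm. I'll back off gently, rise, and travel to the −y side of the handle.

```bash
python3 -m jog '[[1,0,0.05,0,0],[1,0,0.15,0,0],[1,0,0.4,0,0],[1,0,0.9,0,0],[1,0,1.5,-1,0],[1,0,2,-4,0],[1,0,2,-8,0],[1,0,2,-12,0]]' >/dev/null; python3 where.py
python3 -m jog '[[1,0,0,-4,0],[1,0,0,-8,0],[1,0,0,-12,0],[1,0,0,-14,0],[1,0,-2,-14,0],[1,0,-6,-14,0],[1,0,-10,-14,0],[1,0,-12,-14,0]]' >/dev/null; python3 where.py "[0,165,300]"
```

```text
t 21.25 jig [  -0.2 -170.4  168. ] Fjig [ 0.88 -0.   -0.65] gap 0.0 j [ -7.  28.  42. 103. -22.  57.  41.]
twist to align -0.0059 toolz [ 0.001 -0.009 -1.   ]
t 22.05 jig [ 1.000e-01 -4.580e+01  3.074e+02] Fjig [-0.98  0.07  0.06] gap 0.01 j [-25.  16.  46.  97. -12.  72.  20.]
twist to align -0.003 toolz [ 0.001 -0.007 -1.   ]
shift cm [ -0.08 -21.08   0.59]
```

```bash
python3 -m jog '[[1,0,-3,0,0],[1,0,-7,0,0],[1,0,-11,0,0],[1,0,-15,0,0],[1,0,-18,0,0],[1,0,-20,0.3,0],[1,0,-21,0.6,0],[1,0,-21,0.6,0]]' >/dev/null; python3 where.py "[0,170,197]"
python3 - <<'E'
from h import *
a=cams.camera("side"); b=cams.camera("top")
cv2.imwrite("pics/s2.png",a);cv2.imwrite("pics/t2.png",b)
a=cv2.resize(a[130:390,230:410],None,fx=2.2,fy=2.2); b=cv2.resize(b[140:400,240:420],None,fx=2.2,fy=2.2)
cv2.imwrite("pics/near2.png",np.hstack([a,b]))
E
```

```text
t 22.85 jig [  0.4 165.  299.8] Fjig [-0.36  0.05 -0.54] gap 0.01 j [-45.  15.  41.  98. -10.  70.  -4.]
twist to align -0.0013 toolz [ 0.001 -0.007 -1.   ]
shift cm [-0.05 -0.57 10.27]
```

View pics/near2.png

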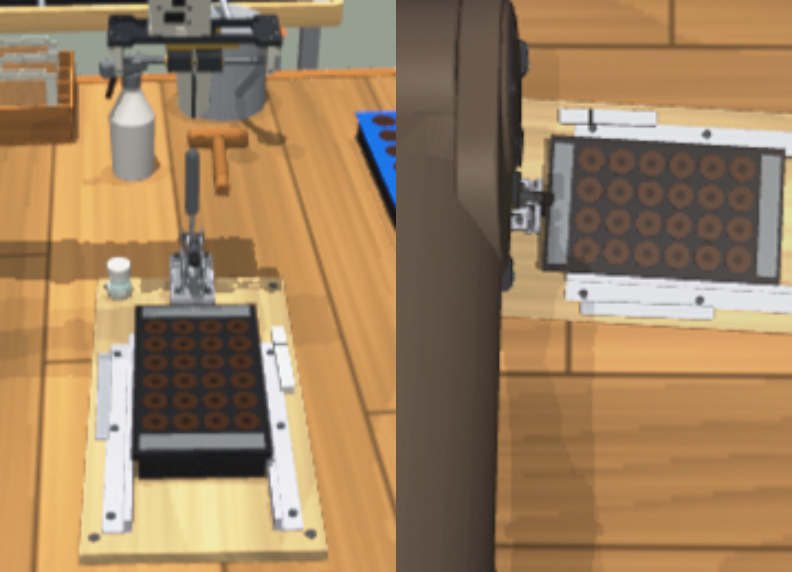

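The tray is up against the stop with the bystanders unmoved. The tool stands above and just short of the handle, laterally aligned. Descending.

```bash
python3 - <<'E'
from h import *
d=np.load("jig.npz"); c,R=d["c"],d["R"]
for p in((785,150),(779,284),(552,138),(542,270)):
  print((R.T@(onz("top",((p[0]-396)/2.2+240,p[1]/2.2+140),.063)[:2]-c)).round(4))
E
python3 -m jog '[[1,0,0,2,0],[1,0,0,5,0],[1,0,0,7.5,0],[1,0,-0.2,9,0],[1,0,-0.3,10,0],[1,0,-0.4,10.3,0],[1,0,-0.5,10.3,0],[1,0,-0.5,10.3,0]]' >/dev/null; python3 where.py
python3 -m jog '[[1,0,-0.2,0,0],[1,0,-0.4,0,0],[1,0,-0.6,0,0],[1,0,-0.8,0,0],[1,0,-1.0,0,0],[1,0,-1.2,0,0],[1,0,-1.4,0,0],[1,0,-1.6,0,0]]' >/dev/null; python3 where.py
```

```text
[ 0.0757 -0.1406]
[-0.0707 -0.1397]
[0.0742 0.1147]
[-0.0708  0.1168]
t 23.75 jig [  1.5 166.7 198. ] Fjig [ 0.07 -0.22 -0.04] gap 0.0 j [-42.  21.  39. 107. -15.  58.   0.]
twist to align -0.0048 toolz [ 0.003 -0.007 -1.   ]
t 24.55 jig [  1.6 182.9 197.8] Fjig [ 0.11  0.07 -0.62] gap 0.01 j [-44.  21.  39. 106. -15.  58.  -2.]
twist to align -0.0048 toolz [ 0.003 -0.007 -1.   ]
```

```bash
cat > arc.py <<'E'
import sys
from h import *
d=np.load("jig.npz"); c,R=d["c"],d["R"]; s=readout.observe(); t=s["tcp_pos"];E=s["ee_rot"]
a,b=map(float,sys.argv[1:3]); r=95
for f in np.linspace(a,b,9)[1:]:
    y=210+r*np.sin(f)-9*np.cos(f)-9.5; z=102+r*np.cos(f)+9*np.sin(f)
    g=np.r_[c+R@[0,y/1e3],z/1e3]; print(round(f,2),(E.T@(g-t)*100).round(2))
E
python3 arc.py -0.08 0.2
```

```text
-0.04 [-0.16 -0.44  0.13]
-0.01 [-0.16 -0.77  0.09]
0.03 [-0.17 -1.1   0.06]
0.06 [-0.17 -1.43  0.04]
0.1 [-0.17 -1.77  0.03]
0.13 [-0.17 -2.1   0.03]
0.17 [-0.17 -2.44  0.05]
0.2 [-0.17 -2.77  0.07]
```

```bash
python3 -m jog '[[1,-0.05,-0.3,0,0],[1,-0.1,-0.6,0,0],[1,-0.16,-0.95,0.02,0],[1,-0.16,-1.3,0.03,0],[1,-0.16,-1.65,0.03,0],[1,-0.16,-2.0,0.03,0],[1,-0.16,-2.4,0.05,0],[1,-0.16,-2.8,0.07,0]]' >/dev/null; python3 where.py; python3 arc.py 0.2 0.5
```

```text
t 25.35 jig [1.000e-01 2.112e+02 1.969e+02] Fjig [ 0.   -0.93 -0.9 ] gap 0.01 j [-46.  22.  39. 106. -15.  58.  -4.]
twist to align -0.0048 toolz [ 0.002 -0.007 -1.   ]
0.24 [-0.01 -0.29  0.04]
0.28 [-0.01 -0.64  0.09]
0.31 [-0.02 -1.    0.16]
0.35 [-0.02 -1.34  0.24]
0.39 [-0.02 -1.69  0.34]
0.42 [-0.02 -2.03  0.45]
0.46 [-0.02 -2.37  0.57]
0.5 [-0.03 -2.7   0.7 ]
```

```bash
python3 -m jog '[[1,0,-0.32,0.04,0],[1,0,-0.66,0.09,0],[1,0,-1.0,0.16,0],[1,-0.02,-1.35,0.24,0],[1,-0.02,-1.7,0.34,0],[1,-0.02,-2.05,0.45,0],[1,-0.02,-2.4,0.57,0],[1,-0.02,-2.7,0.7,0]]' >/dev/null; python3 where.py; python3 arc.py 0.5 0.8;  python3 - <<'E'
from h import *
a=cams.camera("side")
cv2.imwrite("pics/near3.png",cv2.resize(a[130:300,250:400],None,fx=3.5,fy=3.5))
E
```

```text
t 26.15 jig [1.000e-01 2.385e+02 1.896e+02] Fjig [ 0.53 -0.35  0.01] gap -0.0 j [-48.  23.  38. 105. -16.  57.  -7.]
twist to align -0.0048 toolz [ 0.002 -0.007 -1.   ]
0.54 [-0.01 -0.29  0.13]
0.57 [-0.01 -0.61  0.29]
0.61 [-0.01 -0.93  0.46]
0.65 [-0.01 -1.24  0.64]
0.69 [-0.02 -1.54  0.83]
0.73 [-0.02 -1.83  1.04]
0.76 [-0.02 -2.12  1.25]
0.8 [-0.02 -2.4   1.47]
```

View pics/near3.png

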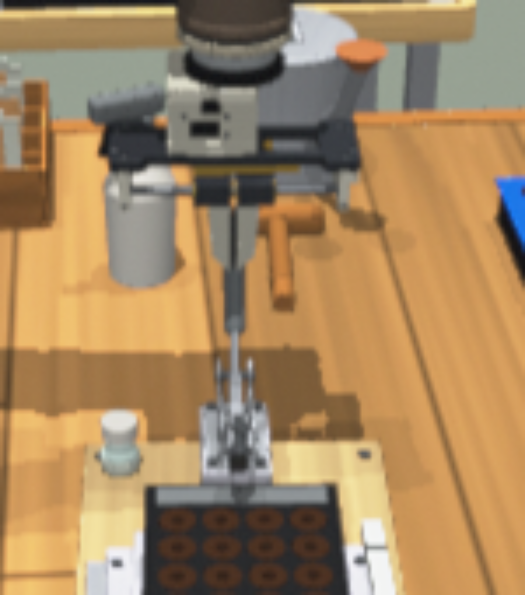

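The fingertips are against the grip near its end. The handle is leaning back and the hold-down bar is coming down towards the lip. I'll continue along the arc.

```bash
python3 -m jog '[[1,0,-0.31,0.13,0],[1,0,-0.63,0.29,0],[1,0,-0.95,0.46,0],[1,0,-1.25,0.65,0],[1,-0.02,-1.55,0.85,0],[1,-0.02,-1.85,1.05,0],[1,-0.02,-2.14,1.27,0],[1,-0.02,-2.42,1.5,0]]' >/dev/null; python3 where.py; python3 arc.py 0.8 1.08
```

```text
t 27.0 jig [-1.000e-01  2.635e+02  1.740e+02] Fjig [-0.33 -0.65  0.99] gap 0.01 j [-49.  25.  37. 105. -17.  56.  -8.]
twist to align -0.0041 toolz [ 0.002 -0.007 -1.   ]
0.84 [ 0.01 -0.14  0.15]
0.87 [ 0.01 -0.38  0.38]
0.9 [ 0.01 -0.62  0.62]
0.94 [ 0.01 -0.85  0.86]
0.98 [ 0.01 -1.07  1.11]
1.01 [ 0.   -1.28  1.37]
1.05 [ 0.   -1.48  1.64]
1.08 [ 0.   -1.67  1.91]
```

```bash
python3 -m jog '[[1,0,-0.16,0.17,0],[1,0,-0.4,0.4,0],[1,0,-0.64,0.65,0],[1,0,-0.87,0.9,0],[1,0,-1.1,1.15,0],[1,0,-1.3,1.42,0],[1,0,-1.5,1.7,0],[1,0,-1.7,1.98,0]]' >/dev/null; python3 where.py; python3 arc.py 1.08 1.32
```

```text
t 27.8 jig [1.000e-01 2.804e+02 1.540e+02] Fjig [-0.87 -1.74  2.51] gap 0.01 j [-50.  27.  36. 106. -18.  54.  -9.]
twist to align -0.0042 toolz [ 0.002 -0.007 -1.   ]
1.11 [-0.01 -0.12  0.17]
1.14 [-0.01 -0.27  0.41]
1.17 [-0.01 -0.41  0.66]
1.2 [-0.01 -0.54  0.91]
1.23 [-0.01 -0.67  1.17]
1.26 [-0.01 -0.79  1.43]
1.29 [-0.01 -0.9   1.69]
1.32 [-0.02 -1.    1.96]
```

```bash
python3 -m jog '[[1,0,-0.14,0.25,0],[1,0,-0.29,0.5,0],[1,0,-0.43,0.75,0],[1,0,-0.56,1.0,0],[1,0,-0.69,1.26,0],[1,0,-0.81,1.52,0],[1,0,-0.92,1.78,0],[1,0,-1.0,2.04,0]]' >/dev/null; python3 where.py; python3 arc.py 1.32 1.52
```

```text
t 28.6 jig [1.000e-01 2.906e+02 1.332e+02] Fjig [-0.49  0.88  3.53] gap 0.0 j [-50.  28.  35. 106. -20.  52.  -8.]
twist to align -0.004 toolz [ 0.002 -0.007 -1.   ]
1.34 [-0.01 -0.05  0.12]
1.37 [-0.01 -0.12  0.34]
1.4 [-0.01 -0.19  0.57]
1.42 [-0.01 -0.26  0.8 ]
1.44 [-0.01 -0.31  1.03]
1.47 [-0.01 -0.36  1.27]
1.5 [-0.01 -0.41  1.5 ]
1.52 [-0.01 -0.45  1.74]
```

```bash
python3 -m jog '[[1,0,-0.05,0.2,0],[1,0,-0.12,0.4,0],[1,0,-0.18,0.6,0],[1,0,-0.24,0.8,0],[1,0,-0.29,1.0,0],[1,0,-0.34,1.15,0],[1,0,-0.38,1.3,0],[1,0,-0.4,1.42,0]]' >/dev/null; python3 where.py
python3 - <<'E'
from h import *
a=cams.camera("side")
cv2.imwrite("pics/near4.png",cv2.resize(a[130:300,250:400],None,fx=3.5,fy=3.5))
E
```

```text
t 29.4 jig [1.000e-01 2.945e+02 1.188e+02] Fjig [0.68 0.03 0.27] gap 0.01 j [-49.  29.  35. 107. -21.  50.  -8.]
twist to align -0.004 toolz [ 0.002 -0.007 -1.   ]
```

View pics/near4.png

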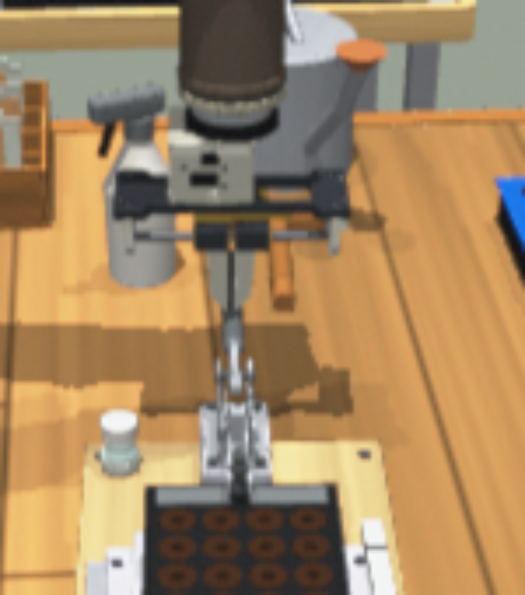

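The force has dropped to about zero, so the handle is past dead centre. I'll feel lightly for the hard stop, then lift off and check.

```bash
python3 -m jog '[[1,0,0,0.02,0],[1,0,0,0.04,0],[1,0,0,0.06,0],[1,0,0,0.08,0],[1,0,0,0.1,0],[1,0,0,0.12,0],[1,0,0,0.14,0],[1,0,0,0.14,0]]' >/dev/null; python3 where.py
python3 -m jog '[[1,0,0,-0.1,0],[1,0,0,-0.3,0],[1,0,0,-0.7,0],[1,0,0,-2,0],[1,0,0,-5,0],[1,0,0,-9,0],[1,0,0,-13,0],[1,0,0,-17,0]]' >/dev/null; python3 where.py
python3 -m jog '[[1,-3,0,-2,0],[1,-7,0,-2,0],[1,-11,-3,-2,0],[1,-11,-7,-2,0],[1,-11,-11,-2,0],[1,-11,-15,-2,0],[1,-11,-18,-2,0],[1,-11,-19,-2,0]]' >/dev/null; python3 where.py
python3 - <<'E'
from h import *
a=cams.camera("side");b=cams.camera("top")
cv2.imwrite("pics/s5.png",a);cv2.imwrite("pics/t5.png",b)
d=np.load("jig.npz"); c,R=d["c"],d["R"]
for f in(0.05,1.4,1.5):
  P=np.r_[c+R@[0,.21+.124*np.sin(f)],.102+.124*np.cos(f)]; print(f,proj("side",P),proj("top",P))
a=cv2.resize(a[160:390,240:400],None,fx=2.5,fy=2.5); b=cv2.resize(b[165:395,200:360],None,fx=2.5,fy=2.5)
cv2.imwrite("pics/near5.png",np.hstack([a,b]))
E
```

```text
t 30.25 jig [2.000e-01 2.944e+02 1.176e+02] Fjig [-1.15 -0.36  5.48] gap 0.0 j [-49.  30.  34. 107. -21.  50.  -8.]
twist to align -0.0041 toolz [ 0.002 -0.007 -1.   ]
t 31.05 jig [ -0.4 295.2 290.3] Fjig [ 0.02  0.65 -0.41] gap 0.01 j [-54.  20.  40.  94. -13.  71. -15.]
twist to align -0.0046 toolz [ 0.003 -0.007 -1.   ]
t 31.85 jig [-110.8  489.3  308.8] Fjig [-0.56  0.1   0.05] gap 0.01 j [-72.  20.  35.  90. -12.  74. -38.]
twist to align -0.0006 toolz [ 0.003 -0.006 -1.   ]
0.05 [315.97627349 197.6866488 ] [257.52445988 223.37065925]
1.4 [314.6001221  208.83408621] [212.96317327 225.36933112]
1.5 [314.55688427 212.09722554] [213.58097194 225.89444302]
```

View pics/near5.png

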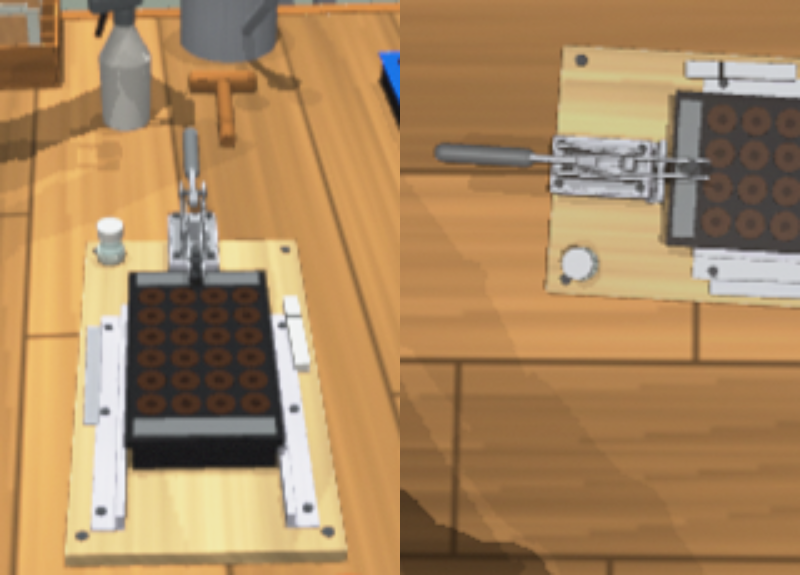

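The handle lies level and locked, with its tip at side pixel (316,211) against (314.6,212) predicted for the hard stop. The bar is down on the lip. Last check is whether the tray shifted during clamping; if not, I hand in.

Run:
```python
from h import *
from plant import order
g=lambda f:np.float32(cv2.cvtColor(cv2.imread(f),cv2.COLOR_BGR2GRAY))
a,b=g("pics/s2.png"),g("pics/s5.png")
print("tray rear shift px",cv2.phaseCorrelate(a[290:370,290:355],b[290:370,290:355]))
print("px per mm",(proj("side",[.52,-.2,.06])-proj("side",[.52,-.21,.06]))/10)
print(order.finish_job())
```

```text
tray rear shift px ((-0.013636528497769973, -0.017631109713370563), 1.0192070146401724)
px per mm [-0.03595501 -0.29319606]
the job is handed in; nothing more can be done
None
```

The tray is against the end stop with the toggle clamp locked over it, and I handed the job in at about 32 s of the 64 s allowed.

- **Tray:** I slid it about 65 mm with shut fingers and felt the buffer at low speed. I pushed to about 9 N total; sliding took about 2.5 N, so roughly 6.5 N was on the buffer. I then backed off gently.
- **Clamp:** I pushed the handle over in one continuous arc. The push rose to about 3.5 N and fell to about 0 past dead centre, and I felt the hard stop at 5.5 N.

**Last checks:**
- With the arm clear, the handle stayed level, with its tip within 2 px of the predicted hard-stop position.
- The bar is down on the tray's lip.
- The tray shifted about 0.02 px (under 0.1 mm) during clamping.
- The bystanders in view (widger, labels, jar, spray bottle, dibber) look unmoved. I did not recheck the mug and pot; they were clear of the gripper when last seen.

**Not certain:** The force still on the buffer after I let go of the tray was not measured. It is probably lower than the 6.5 N, since the rubber can relax up to what friction holds. The tray's home position read from the picture is only good to about 2 mm. No check failed or disagreed.

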